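# Dip the oil flask's nozzle and hold the flask down in its sprung cradle

## Robot

A 6-joint arm with a two-finger parallel gripper is mounted at the origin on the work surface. World frame = base frame: x ahead of the robot, y to its left, z up, the work surface at z = 0. Lengths are in m, angles in degrees, forces in N, time in s.
With the tool pointing down it reaches from about 0.375 to 0.9 m from the base axis. Payload 3.1 kg.
Tool frame: the origin (TCP) lies at the very end of the fingers, on their centre line; the grasp point (between the pads) lies bot.hold_point_z behind it (bot.hold_point_z is the distance from the TCP to the grasp point, in m); z points along the fingers, y is the line along which they close (so a half turn about z gives the same grasp; the last joint's range is limited). The gripper opens to 87 mm and grips with 3 to 60 N. Pads are 19 mm wide; open, the fingers measure 117 mm over their backs; the gripper's body (75 mm by 190 mm) begins 51 mm behind the grasp point.
Start: joints at [-81.847, 30.224, 82.088, -0, 67.689, -10.227], TCP at [0.197, -0.593, 0.193] pointing down, gripper open.
Joint ranges: [-176.69, 176.69], [-43.24, 126.21], [12.49, 139.97], [-82, 262], [0, 151.66], [-163.58, 163.58]. Speed limits (degrees/s): [159.86, 159.86, 180, 180, 180, 180].

## Interface

Orientations are given as a 3x3 rotation matrix whose columns are the frame's x, y, z axes.
In Python, from rig import bot gives the robot as it stands.
- The arm moves only by the tool apply_moves, never from a script. Its argument "plan" is one flat list of numbers, 4 for each row, row after row: the shift along the world's x, y, z normalised to -1 to 1, where 1 is 0.05 m, then the turn about the world's z normalised to -1 to 1, where 1 is 10 degrees. A call has 1 to 12 rows; each row shifts and turns the commanded pose from where the row before left it; what a row does not reach is not made up. A row lasts 1/8 s, in which the tool goes at most 62.5 mm and 10.7 degrees, less where a joint would pass 70% of its speed; a pose out of reach is approached as far as the arm can. A call with a number of a shift or a turn outside -1 to 1 is refused whole. A call with a gripper value outside its range is refused whole. "grip" is the closure, from -1 (fully open) to 1 (shut), so that 0 is half open, set as the call begins (left out, the last holds). The fingers move at their own pace and stop on an object; the grip force is fixed at half the most. Time passes only in rows, so rows that do not move let the fingers close. It gives the time, the measured TCP pose, the force, the opening and the grip force at its end, in the units of the state.
- bot.read_state(): the state, without advancing time (a new reading comes with each control period).
- bot.capture(name): name is "scene" or "top" or "wrist"; returns (picture, depth): 480x640x3 uint8, red, green, blue; 480x640 float32, m along the optical axis (not along the pixel's ray), 0 where there is no reading.
- bot.camera_info(name): a dict with "vertical_fov" (degrees; the focal length in pixels is half the picture's height over the tangent of half this angle, whatever the lens; pixels are square), "cx", "cy" (the principal point, pixels), "k1" (the pictures are not rectified: a ray, as slopes to the right and down, at radius r is drawn at 1 + k1 r^2 times it, then the intrinsics apply), "rvec" (rotation vector, rad) and "tvec" (3), from world to camera coordinates, as OpenCV has them; the wrist camera has in their place "mount" (4x4, takes a point from camera to tool coordinates, whose origin is the TCP and whose axes are the flange's). Camera axes: x right, y down, z forward; pixel columns grow to the right and rows downward; lengths in m; the calibration is good to about 2 mm. A picture is of the moment at which its call begins: read the wrist's pose just before it. camera_info takes no time and is no camera call.
- bot.hand_in(): hands the job in; it is judged then, once.
Trained networks look in the newest picture that a camera, given by its name, has taken for a name from the list of things; names that differ only in an ending like _2 or _b are one class to them, and where a whole thing is asked for, a point or a joint stands for the part that bears it (a point fixed in the world has none). Each returns a list of dicts, best first, with "p" (0 to 1); they miss things now and then, are a little off and sometimes report something else, mostly with a low value. They report only what shows in the picture. A call takes as long as a camera call.
- bot.outline_of(camera, target): "mask" (480x640 bool, what is visible of it) and "xy" ([column, row] as shares, 0 to 1, of the picture: columns of its width, rows of its height, amid what is visible of it).
- bot.pinpoint(camera, target): "xy" ([column, row] as shares, 0 to 1, of the picture: columns of its width, rows of its height: a listed point, or the origin of a listed thing).
The state is a dict: "time_s": time; "joint_positions": joint angles; "qvel": joint speeds; "tau": joint torques, N m; "position": TCP position; "tcp_rot": TCP orientation; "force": force on the tool from outside, world axes, zero at the start; "moment": the same for the moment, N m; "opening": opening from 0.0 (shut) to 1.0 (fully open); "grasp_force": force on a finger pad.
Only numpy, scipy, OpenCV 4.12 (cv2) and the standard library are available. Lean on these libraries where they do the work, as an engineer would, in place of code of your own. Each camera call takes 0.05 s, during which the arm holds its last target. There are 200 camera calls.

## Task

Take the round copper oil flask out of its wooden rest by its black neck and dip its nozzle well into the small blue open pot. Then set the flask upright, nozzle down, in the orange sprung ring of the green cradle, press it down until the top of the ring is flush with the rim of the green sleeve, and finish while still holding it pressed there. Leave the pot and everything else on the bench where they stand.

Things in the scene. Friction and masses are not known exactly. Their poses are not given: they have to be found in the camera images.
- flask: Round copper flask, a ball 60 mm across, 0.15 to 0.31 kg, starting upright in the wooden rest. Origin at the ball's centre, z up along the neck. Black round neck, 25 mm across, from 30 to 82 mm above the origin (grip at about 60); brass collar 33 mm across below that. Brass nozzle: 18 mm across down to 38 mm below the origin, then 12 mm across to its tip at 65 mm below.
- nozzle_tip (a point): The end of the flask's nozzle, 65 mm straight below the centre of its ball.
- rest: Fixed pale wooden block 90 x 90 x 52 mm high with a through hole 44 mm across in which the flask's ball sits, its centre about 20 mm above the block's top. Origin at the centre of its underside, z up. Lift the flask at least 70 mm to clear it.
- pot: Small loose blue open pot, empty to look at, 45 mm high, rim 60 mm across, wall 4 mm, 0.4 kg. Origin at the centre of its underside, z up.
- cradle: Fixed cradle: dark round foot 120 mm across and 8 mm thick with a green sleeve 92 mm across rising to 70 mm above the bench; inside it slides the orange ring. Origin at the centre of the foot's underside, z up. The space below the ring is free for the nozzle (62 mm deep from the sleeve's rim to the foot).
- sleeve_rim (a point): Centre of the green sleeve's top rim, 70 mm above the bench (fixed to the cradle).
- ring_top (a point): Centre of the top face of the orange sprung ring (outside 76 mm, hole 44 mm across, 30 mm tall). Up, it stands 20 mm above the sleeve's rim; it moves with the ring. A flask seated in it has its ball's centre about 20 mm above this point.
- ring (a joint): How far the orange ring is pressed down, m: 0 = up, 0.020 = its top flush with the green sleeve's rim, 0.034 = its stop. The spring pushes it back up with about 6 N at the top and 13 N when flush (0.35 N per mm), and the flask's weight alone does not move it.
- handle: Bystander: loose pale wooden tool handle, 300 x 34 x 30 mm, lying. Origin under its centre.
- mallet: Bystander: loose wooden mallet lying, head 70 x 110 x 70 mm, handle 200 mm along its -x. Origin under the head's centre.
- wrench: Bystander: loose dark steel wrench 200 mm long, lying. Origin under its middle.
- oilcan: Bystander: loose can, 64 mm across, 140 mm high, standing. Origin under its centre.
- jar: Bystander: loose jar with red lid, 70 mm across, 90 mm high, standing. Origin under its centre.
- collar: Bystander: loose steel collar, 40 mm across, 14 mm high, lying flat. Origin under its centre.
- wedge: Bystander: loose small dark wooden block 35 x 24 x 14 mm. Origin under its centre.

How it is judged (in metres and radians):
On the way, in this order (a step that is already met when the one before it is completed fails the run):
1. the nozzle's tip is dipped inside the pot, at least 10 mm below its rim (horizontal distance between nozzle_tip and pot below 0.024 m and z of nozzle_tip in the frame of pot between 0 and 0.035 m), for 0.2 s.
2. the flask sits upright in the ring and is pressed down so that the ring is flush with the sleeve (value of joint ring between 0.015 and 0.026 m and horizontal distance between flask and ring_top below 0.006 m and z of flask in the frame of ring_top between 0.014 and 0.026 m and angle between flask's own z axis and vertical below 0.26 rad and z of nozzle_tip in the frame of ring_top below -0.03 m and contact force between flask and cradle above 5 N and contact force between any of the fingers, the arm and flask above 1 N), for 0.3 s.
At the end, for the whole second after the job is handed in: The robot holds the flask upright (within 15 degrees), seated centrally in the orange ring (within 6 mm), nozzle down through it, with the ring pressed to within about 5 mm of flush with the sleeve's rim (joint 15 to 26 mm) by more than 5 N through the flask (all of step 2); the arm keeps its last pose, push and grip.
It fails at once if the pot is shoved more than 25 mm or tipped (distance of pot from where it was at the start of the episode above 0.025 m or angle between pot's own z axis and vertical above 0.5 rad).
It fails at once if a bystander is moved more than 25 mm (distance of any of handle, mallet, wrench, oilcan, jar, collar, wedge from where it was at the start of the episode above 0.025 m).
It also fails if it takes over 51 s, if anything falls off the work surface, if the arm or the gripper's body presses on something with over 40 N, if the wrist force passes 120 N, or if a joint passes its speed limit or range.

## Working session

There is one attempt and no reset: what is moved stays moved. The work goes in short steps, Python scripts to look and compute and a tool call to move; the robot and the scene stay as the last step left them, time stands still between calls to the robot, and variables do not carry over. Pictures are saved under pics/ and viewed, at most 10 in all, crops included, and the job is handed in when it is done.

Besides the shell and the picture viewer there is one more tool, called after ">>>" as a command line: name --argument value ..., lists and objects as JSON in quotes. apply_moves: Moves the arm, as the interface text tells. Its arguments: {"type":"object","properties":{"plan":{"type":"array","items":{"type":"number"}},"grip":{"type":"number"}},"required":["plan"]}

```bash
mkdir -p pics; cat > h.py <<'E'
import numpy as np, cv2
from rig import bot
def cam(name):
    i=bot.camera_info(name); f=240/np.tan(np.radians(i["vertical_fov"])/2)
    if "mount" in i:
        s=bot.read_state(); T=np.eye(4); T[:3,:3]=s["tcp_rot"]; T[:3,3]=s["position"]
        M=T@np.array(i["mount"])
    else:
        R=cv2.Rodrigues(np.array(i["rvec"],float))[0]; M=np.eye(4); M[:3,:3]=R.T; M[:3,3]=-R.T@np.array(i["tvec"]).ravel()
    return i,f,M
def rays(c,px):
    i,f,M=c; d=(np.atleast_2d(px).astype(float)-[i["cx"],i["cy"]])/f
    u=d.copy()
    for _ in range(20): u=d/(1+i["k1"]*(u**2).sum(1,keepdims=True))
    return np.c_[u,np.ones(len(u))]
def at_z(c,px,z):
    r=rays(c,px)@c[2][:3,:3].T; o=c[2][:3,3]
    return o+r*((z-o[2])/r[:,2])[:,None]
def at_depth(c,px,d):
    return (rays(c,px)*np.asarray(d)[:,None])@c[2][:3,:3].T+c[2][:3,3]
E
cat > a.py <<'E'
from h import *
print(bot.hold_point_z, bot.read_state()["time_s"])
for n in ("scene","top"):
    c=cam(n); p,d=bot.capture(n); cv2.imwrite(f"pics/{n}0.png",p[:,:,::-1]); np.save(n+"_d.npy",d)
    print(n,c[2][:3,3].round(3))
    for t,z in (("flask",.072),("rest",0),("pot",0),("cradle",0),("ring_top",.09),("sleeve_rim",.07),("handle",0),("mallet",0),("oilcan",0),("jar",0),("wrench",0),("collar",0),("wedge",0)):
        if n=="scene" and t in("mallet","wrench","handle","collar","wedge"): continue
        for q in bot.pinpoint(n,t)[:1]:
            px=np.array(q["xy"])*[640,480]; print(t,round(q["p"],2),px.round(),at_z(c,px,z).round(3)[0][:2])
E
python3 a.py
```

```text
0.0187 0.0
scene [1.218 0.293 1.106]
flask 0.61 [264. 203.] [ 0.497 -0.213]
rest 0.62 [265. 221.] [ 0.504 -0.216]
pot 0.86 [329. 282.] [0.616 0.025]
cradle 0.68 [423. 284.] [0.527 0.247]
ring_top 0.79 [432. 266.] [0.528 0.257]
sleeve_rim 0.58 [430. 270.] [0.527 0.254]
oilcan 0.95 [521. 282.] [0.423 0.482]
jar 0.79 [183. 196.] [ 0.514 -0.482]
top [4.530e-01 1.000e-03 1.661e+00]
flask 0.59 [382. 267.] [ 0.502 -0.205]
rest 0.56 [380. 267.] [ 0.506 -0.209]
pot 0.73 [297. 232.] [0.607 0.019]
cradle 0.56 [212. 262.] [0.528 0.255]
ring_top 0.74 [206. 258.] [0.535 0.256]
sleeve_rim 0.69 [205. 262.] [0.528 0.264]
handle 0.72 [309. 165.] [ 0.794 -0.018]
mallet 0.77 [159. 204.] [0.694 0.404]
oilcan 0.56 [285. 313.] [0.386 0.055]
jar 0.91 [473. 259.] [ 0.521 -0.473]
wrench 0.68 [409. 191.] [ 0.718 -0.296]
collar 0.57 [287. 313.] [0.386 0.051]
wedge 0.5 [326. 313.] [ 0.382 -0.056]
```

View pics/top0.png

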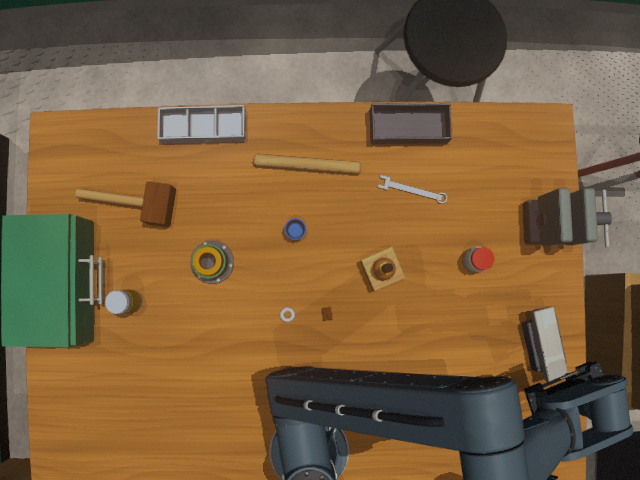

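View pics/scene0.png

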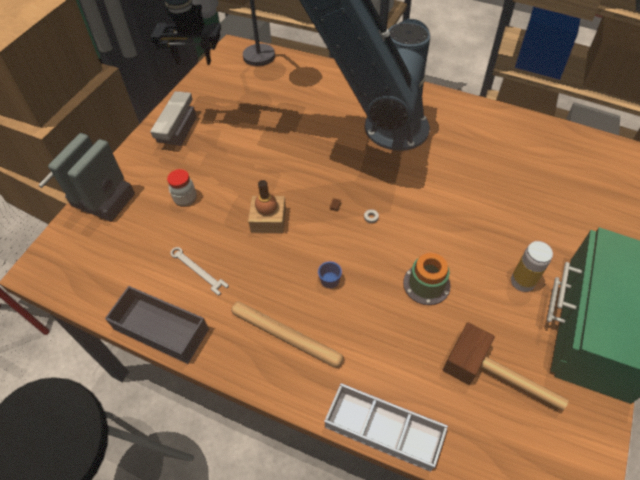

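```bash
python3 - <<'E'
from h import *
for n in ("scene","top"):
    c=cam(n); d=np.load(n+"_d.npy")
    v,u=np.mgrid[0:480,0:640]; px=np.c_[u.ravel(),v.ravel()]
    P=at_depth(c,px,d.ravel()); ok=d.ravel()>0
    def box(name,x,y,z):
        m=ok&(P[:,0]>x[0])&(P[:,0]<x[1])&(P[:,1]>y[0])&(P[:,1]<y[1])&(P[:,2]>z[0])&(P[:,2]<z[1]); Q=P[m]
        if len(Q): print(n,name,len(Q),"mid",((Q.min(0)+Q.max(0))/2).round(4),"mean",Q.mean(0).round(4),"zmax",Q[:,2].max().round(3))
    box("neck",(.44,.56),(-.27,-.15),(.11,.17))
    box("necktop",(.44,.56),(-.27,-.15),(.145,.17))
    box("pot rim",(.55,.67),(-.04,.08),(.038,.06))
    box("ring",(.46,.6),(.19,.32),(.083,.1))
    box("sleeve",(.46,.6),(.19,.32),(.06,.1))
E
```

```text
scene neck 164 mid [ 0.4986 -0.207   0.1342] mean [ 0.5026 -0.2042  0.1395] zmax 0.158
scene necktop 76 mid [ 0.4983 -0.207   0.1517] mean [ 0.4997 -0.2065  0.153 ] zmax 0.158
scene pot rim 148 mid [0.6095 0.0268 0.0433] mean [0.6088 0.0253 0.0432] zmax 0.048
scene ring 504 mid [0.5274 0.2562 0.0893] mean [0.5293 0.2562 0.0894] zmax 0.096
scene sleeve 933 mid [0.5312 0.2564 0.0778] mean [0.5355 0.257  0.0808] zmax 0.096
top neck 96 mid [ 0.4983 -0.2078  0.1361] mean [ 0.4977 -0.2066  0.1485] zmax 0.162
top necktop 78 mid [ 0.4991 -0.2078  0.1538] mean [ 0.4979 -0.2081  0.154 ] zmax 0.162
top pot rim 114 mid [0.6124 0.0246 0.0459] mean [0.6135 0.0249 0.0446] zmax 0.054
top ring 431 mid [0.5293 0.2547 0.0914] mean [0.5292 0.2546 0.0902] zmax 0.1
top sleeve 721 mid [0.5301 0.2548 0.0799] mean [0.5287 0.2533 0.0824] zmax 0.1
```

The top picture shows the flask in its rest at about (384,268), the pot at (295,230), the ring at (208,261), the collar at (287,314) and the wedge at (326,313). In the scene picture, the networks' points match the flask (264,205), pot (330,275) and ring (431,268). The depth data gives flask (0.498,-0.207), pot (0.611,0.025) and ring (0.529,0.2555). The measured heights match the given sizes. Next I move above the flask.

>>> apply_moves --plan '[0.6,0.77,0.1,0,0.6,0.77,0.1,0,0.6,0.77,0.1,0,0.6,0.77,0.1,0,0.6,0.77,0.1,0,0.6,0.77,0.1,0,0.6,0.77,0.1,0,0.6,0.77,0.1,0,0.6,0.77,0.1,0,0.6,0.77,0.1,0,0,0,0,0,0,0,0,0]' --grip -1

```text
time_s: 2.65
position: [0.4968, -0.2082, 0.2429]
tcp_rot: [[0.949, 0.316, -0.001], [0.316, -0.949, -0.0], [-0.001, 0.0, -1.0]]
force: [-0.7, -0.3, 0.3]
opening: 1.003
grasp_force: 0.0
```

```bash
cat > w.py <<'E'
from h import *
import sys
s=bot.read_state(); print(s["time_s"],np.round(s["position"],4),np.round(s["tcp_rot"],3).tolist(),np.round(s["joint_positions"],1))
c=cam("wrist"); p,d=bot.capture("wrist"); cv2.imwrite(sys.argv[1],p[:,:,::-1])
print(c[2][:3,3].round(3))
v,u=np.mgrid[0:480,0:640]; P=at_depth(c,np.c_[u.ravel(),v.ravel()],d.ravel()); ok=d.ravel()>0
np.save("wP.npy",P)
for z in ((.03,.06),(.06,.085),(.1,.12),(.12,.145),(.145,.165)):
    m=ok&(P[:,2]>z[0])&(P[:,2]<z[1])&(np.hypot(P[:,0]-.498,P[:,1]+.207)<.06); Q=P[m]
    if len(Q): print(z,len(Q),((Q.min(0)+Q.max(0))/2).round(4),Q.mean(0).round(4),np.ptp(Q,0).round(3))
for t,z in (("flask",.072),("rest",0)):
    for q in bot.pinpoint("wrist",t)[:1]:
        px=np.array(q["xy"])*[640,480]; print(t,round(q["p"],2),px.round(),at_z(c,px,z).round(4)[0][:2])
E
python3 w.py pics/w1.png
```

```text
2.65 [ 0.4968 -0.2082  0.2429] [[0.949, 0.316, -0.001], [0.316, -0.949, -0.0], [-0.001, 0.0, -1.0]] [-34.6  20.2  91.   -0.   68.8  37. ]
[ 0.563 -0.186  0.434]
(0.03, 0.06) 5602 [ 0.4974 -0.2073  0.0422] [ 0.5032 -0.2055  0.0509] [0.113 0.113 0.024]
(0.06, 0.085) 611 [ 0.4981 -0.208   0.0776] [ 0.511  -0.204   0.0801] [0.058 0.058 0.015]
(0.1, 0.12) 442 [ 0.5002 -0.2086  0.11  ] [ 0.5049 -0.2058  0.1038] [0.027 0.033 0.02 ]
(0.12, 0.145) 195 [ 0.5025 -0.208   0.1325] [ 0.5066 -0.2053  0.1331] [0.014 0.024 0.024]
(0.145, 0.165) 980 [ 0.4975 -0.2085  0.1502] [ 0.4982 -0.2081  0.1528] [0.024 0.025 0.01 ]
flask 0.59 [315. 209.] [ 0.4957 -0.2092]
```

>>> apply_moves --plan '[0.01,0,-0.6,0,0,0,-0.6,0,0,0,-0.6,0,0,0,-0.5,0,0,0,-0.3,0,0,0,0,0]'

```text
time_s: 3.55
position: [0.4967, -0.2083, 0.1121]
tcp_rot: [[0.949, 0.314, -0.002], [0.314, -0.949, 0.001], [-0.001, -0.002, -1.0]]
force: [0.5, 0.3, 0.9]
opening: 0.999
grasp_force: 0.0
```

>>> apply_moves --plan '[0,0,0,0,0,0,0,0,0,0,0,0,0,0,0,0,0,0,0,0,0,0,0,0]' --grip 1

```text
time_s: 4.3
position: [0.4976, -0.208, 0.1131]
tcp_rot: [[0.949, 0.315, 0.0], [0.315, -0.949, 0.0], [0.0, -0.0, -1.0]]
force: [0.0, -0.2, -0.7]
opening: 0.404
grasp_force: 0.0
```

>>> apply_moves --plan '[0,0,0,0,0,0,0,0,0,0,0,0,0,0,0,0]'

```text
time_s: 4.8
position: [0.4977, -0.2081, 0.113]
tcp_rot: [[0.949, 0.315, 0.0], [0.315, -0.949, -0.0], [0.0, 0.0, -1.0]]
force: [0.5, -0.4, 0.8]
opening: 0.277
grasp_force: 30.0
```

>>> apply_moves --plan '[0,0,0.2,0,0,0,0.5,0,0,0,0.6,0,0,0,0.6,0,0,0,0.5,0,0.4,0.8,0,0,0.5,1,0,0,0.5,1,0,0,0.5,1,0,0,0.36,0.86,0,0,0,0,0,0,0,0,0,0]'

```text
time_s: 6.3
position: [0.61, 0.0248, 0.233]
tcp_rot: [[0.949, 0.316, -0.001], [0.316, -0.949, -0.001], [-0.001, 0.0, -1.0]]
force: [1.1, -0.8, -1.6]
opening: 0.277
grasp_force: 30.0
```

```bash
python3 - <<'E'
from h import *
s=bot.read_state(); print(s["time_s"],np.round(s["position"],4),np.round(s["force"],1),s["opening"])
for n in ("wrist","scene","top"):
    c=cam(n); p,d=bot.capture(n); 
    if n=="wrist": cv2.imwrite("pics/w2.png",p[:,:,::-1])
    if n=="scene": cv2.imwrite("pics/s2.png",cv2.resize(p[150:330,220:480,::-1],None,fx=3,fy=3))
    v,u=np.mgrid[0:480,0:640]; P=at_depth(c,np.c_[u.ravel(),v.ravel()],d.ravel())
    for q in bot.outline_of(n,"pot")[:1]:
        m=q["mask"].ravel()&(d.ravel()>0)&(P[:,2]>.035)&(P[:,2]<.055); Q=P[m]; print(n,"pot rim",len(Q),((Q.min(0)+Q.max(0))/2).round(4),np.ptp(Q,0).round(3))
    for t,z in (("pot",0),("nozzle_tip",.127),("flask",.192)):
        for q in bot.pinpoint(n,t)[:1]:
            px=np.array(q["xy"])*[640,480]; print(t,round(q["p"],2),px.round(),at_z(c,px,z).round(4)[0][:2])
E
```

```text
6.3 [0.61   0.0248 0.233 ] [ 1.1 -0.8 -1.6] 0.27673796448551474
wrist pot rim 498 [0.6185 0.0255 0.0406] [0.042 0.058 0.011]
pot 0.98 [314. 195.] [0.6106 0.0255]
flask 0.75 [314. 251.] [0.6089 0.0248]
scene pot rim 170 [0.6107 0.0267 0.0425] [0.059 0.057 0.015]
pot 0.87 [329. 283.] [0.6164 0.0264]
nozzle_tip 0.78 [330. 250.] [0.6022 0.0236]
flask 0.74 [329. 237.] [0.6128 0.0263]
top pot rim 28 [0.595  0.0209 0.0453] [0.022 0.043 0.013]
pot 0.48 [297. 231.] [0.6104 0.0172]
flask 0.51 [292. 224.] [0.6096 0.0282]
```

View pics/s2.png

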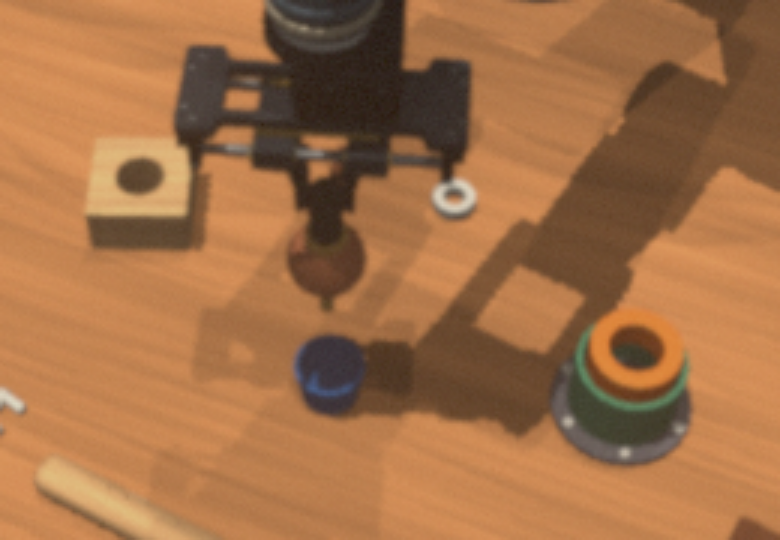

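The scene crop shows the flask hanging upright at (326,258), with its nozzle right above the pot at (330,370). The ring is clear at (637,350). Next I dip the nozzle.

>>> apply_moves --plan '[0.02,0,-0.5,0,0,0,-0.5,0,0,0,-0.5,0,0,0,-0.4,0,0,0,-0.2,0,0,0,0,0,0,0,0,0,0,0,0,0,0,0,0,0,0,0,0,0]'

```text
time_s: 8.3
position: [0.6117, 0.0249, 0.1284]
tcp_rot: [[0.949, 0.315, 0.001], [0.315, -0.949, -0.0], [0.001, 0.0, -1.0]]
force: [0.6, -0.9, -2.4]
opening: 0.276
grasp_force: 30.0
```

```bash
python3 - <<'E'
from h import *
s=bot.read_state(); print(s["time_s"],np.round(s["position"],4),np.round(s["force"],1))
p,d=bot.capture("scene"); cv2.imwrite("pics/s3.png",cv2.resize(p[190:310,270:430,::-1],None,fx=4,fy=4))
E
```

```text
8.3 [0.6117 0.0249 0.1284] [ 0.6 -0.9 -2.4]
```

View pics/s3.png

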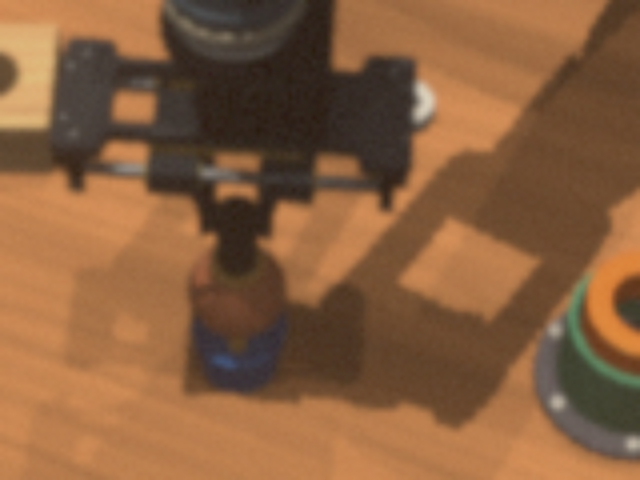

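The picture shows the nozzle inside the pot at (240,340), with the ball just above the rim and the pot still standing. Next I lift and carry it over the ring.

>>> apply_moves --plan '[0,0,0.3,0,0,0,0.5,0,0,0,0.6,0,0,0,0.7,0,-0.2,0.6,0,0,-0.3,0.8,0,0,-0.36,1,0,0,-0.3,0.8,0,0,-0.3,0.8,0,0,-0.2,0.6,0,0,0,0,0,0,0,0,0,0]'

```text
time_s: 9.85
position: [0.529, 0.2546, 0.2338]
tcp_rot: [[0.949, 0.316, 0.001], [0.316, -0.949, -0.0], [0.001, 0.001, -1.0]]
force: [0.4, -1.0, -1.2]
opening: 0.273
grasp_force: 30.0
```

```bash
python3 - <<'E'
from h import *
s=bot.read_state(); print(s["time_s"],np.round(s["position"],4),np.round(s["force"],1),s["opening"])
for n in ("wrist","scene","top"):
    c=cam(n); p,d=bot.capture(n)
    if n=="wrist": cv2.imwrite("pics/w4.png",p[:,:,::-1])
    v,u=np.mgrid[0:480,0:640]; P=at_depth(c,np.c_[u.ravel(),v.ravel()],d.ravel()); C=np.hypot(P[:,0]-.529,P[:,1]-.2555)<.075
    for nm,z in (("foot",(.003,.014)),("sleeve",(.064,.076)),("ring",(.083,.097)),("ball",(.17,.215))):
        m=(d.ravel()>0)&C&(P[:,2]>z[0])&(P[:,2]<z[1]); Q=P[m]
        if len(Q)>20:
            A=np.c_[2*Q[:,:2],np.ones(len(Q))]
            print(n,nm,len(Q),((Q.min(0)+Q.max(0))/2).round(4),np.ptp(Q,0).round(3))
    for t,z in (("ring_top",.09),("sleeve_rim",.07),("cradle",0),("nozzle_tip",.127),("flask",.192)):
        for q in bot.pinpoint(n,t)[:1]:
            px=np.array(q["xy"])*[640,480]; print(t,round(q["p"],2),px.round(),at_z(c,px,z).round(4)[0][:2])
E
```

```text
9.85 [0.529  0.2546 0.2338] [ 0.4 -1.  -1.2] 0.2726154096355301
wrist foot 2983 [0.5344 0.2568 0.0084] [0.103 0.12  0.01 ]
wrist sleeve 1402 [0.5335 0.2564 0.07  ] [0.078 0.092 0.012]
wrist ring 2241 [0.5346 0.2575 0.0873] [0.059 0.075 0.009]
wrist ball 3829 [0.5337 0.2552 0.1989] [0.05  0.059 0.032]
sleeve_rim 0.63 [312. 213.] [0.5252 0.2551]
cradle 0.8 [315. 193.] [0.5319 0.2548]
scene foot 565 [0.5412 0.2562 0.0085] [0.119 0.142 0.011]
scene sleeve 325 [0.5372 0.2564 0.07  ] [0.072 0.092 0.012]
scene ring 472 [0.527  0.2562 0.0897] [0.074 0.076 0.013]
scene ball 384 [0.5342 0.2541 0.1959] [0.052 0.06  0.038]
ring_top 0.68 [430. 265.] [0.5271 0.2509]
sleeve_rim 0.77 [429. 267.] [0.5202 0.2507]
cradle 0.7 [426. 283.] [0.5225 0.2537]
nozzle_tip 0.72 [436. 257.] [0.5243 0.2604]
flask 0.94 [438. 243.] [0.5328 0.2561]
top foot 331 [0.5263 0.2515 0.0085] [0.143 0.139 0.011]
top sleeve 92 [0.5302 0.2353 0.0697] [0.088 0.051 0.011]
top ring 157 [0.5292 0.2384 0.0898] [0.071 0.043 0.013]
ring_top 0.72 [209. 264.] [0.5197 0.2484]
sleeve_rim 0.57 [207. 260.] [0.5319 0.2571]
cradle 0.85 [211. 266.] [0.5193 0.2566]
flask 0.63 [327. 313.] [ 0.3907 -0.0532]
```

View pics/w4.png

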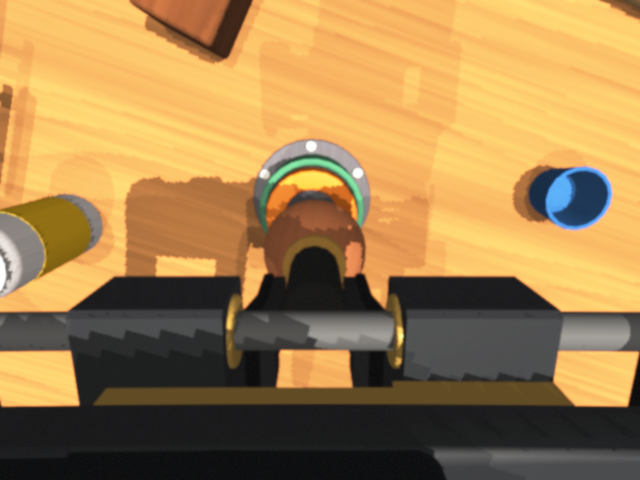

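The wrist picture shows the flask ball at (315,240) over the ring at (313,190), with the pot undisturbed at (575,198). Comparing ball edges with ring edges in two cameras, I need about -2.6 mm in x and +1.8 mm in y. I'll correct by that and lower.

>>> apply_moves --plan '[-0.05,0.04,0,0,0,0,-0.3,0,0,0,-0.4,0,0,0,-0.4,0,0,0,-0.3,0,0,0,-0.1,0,0,0,0,0,0,0,0,0]'

```text
time_s: 11.75
position: [0.5268, 0.2571, 0.1588]
tcp_rot: [[0.949, 0.315, 0.002], [0.315, -0.949, 0.0], [0.002, 0.0, -1.0]]
force: [0.0, -0.4, -0.7]
opening: 0.274
grasp_force: 30.0
```

>>> apply_moves --plan '[0,0,-0.06,0,0,0,-0.06,0,0,0,-0.06,0,0,0,-0.04,0,0,0,0,0]'

```text
time_s: 12.38
position: [0.5273, 0.2571, 0.1481]
tcp_rot: [[0.949, 0.315, 0.003], [0.315, -0.949, 0.001], [0.003, 0.0, -1.0]]
force: [0.6, -1.3, 4.9]
opening: 0.275
grasp_force: 30.0
```

>>> apply_moves --plan '[0,0,-0.08,0,0,0,-0.08,0,0,0,-0.08,0,0,0,-0.08,0,0,0,-0.02,0,0,0,0,0,0,0,0,0,0,0,0,0]'

```text
time_s: 13.38
position: [0.5281, 0.2572, 0.1325]
tcp_rot: [[0.949, 0.315, 0.005], [0.315, -0.949, 0.001], [0.005, 0.001, -1.0]]
force: [-1.1, -0.7, 10.4]
opening: 0.272
grasp_force: 30.0
```

```bash
python3 - <<'E'
from h import *
s=bot.read_state(); print(s["time_s"],np.round(s["position"],4),np.round(s["force"],1),s["opening"])
for n in ("wrist","scene"):
    c=cam(n); p,d=bot.capture(n)
    cv2.imwrite(f"pics/{n}5.png",p[:,:,::-1] if n=="wrist" else cv2.resize(p[210:310,365:495,::-1],None,fx=5,fy=5,interpolation=cv2.INTER_CUBIC))
    v,u=np.mgrid[0:480,0:640]; P=at_depth(c,np.c_[u.ravel(),v.ravel()],d.ravel()); hsv=cv2.cvtColor(p,cv2.COLOR_RGB2HSV).reshape(-1,3)
    r=np.hypot(P[:,0]-.527,P[:,1]-.2565)
    for nm,a,b in (("ring",.030,.037),("rim",.041,.0445)):
        m=(d.ravel()>0)&(r>a)&(r<b)&(P[:,2]>.05)&(P[:,2]<.1)&(P[:,0]>.53); Q=P[m]; print(n,nm,len(Q),np.percentile(Q[:,2],[10,50,90]).round(4))
    m=(d.ravel()>0)&(r<.034)&(P[:,2]>.075)&(P[:,2]<.115); Q=P[m]
    A=np.c_[2*Q,np.ones(len(Q))]; print("ball sphere fit",len(Q),Q.max(0).round(4),np.linalg.lstsq(A,(Q**2).sum(1),rcond=None)[0].round(4))
E
```

```text
13.375 [0.5281 0.2572 0.1325] [-1.1 -0.7 10.4] 0.2720096263557397
wrist ring 1848 [0.0696 0.0708 0.0717]
wrist rim 1167 [0.0683 0.0692 0.07  ]
ball sphere fit 4099 [0.5562 0.2871 0.115 ] [ 0.5261  0.2567  0.0908 -0.35  ]
scene ring 123 [0.067  0.0715 0.0745]
scene rim 130 [0.0542 0.067  0.0723]
ball sphere fit 329 [0.5569 0.2895 0.115 ] [ 0.5255  0.2565  0.0913 -0.3494]
```

View pics/scene5.png

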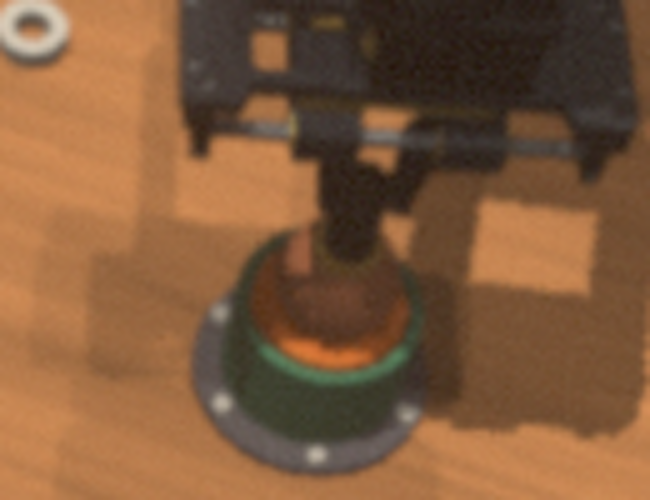

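The crop shows the ball seated at (340,290), with the orange ring nearly flush with the green rim at (335,360). The depth data puts the ring about 1.6 mm above flush and the ball centred 20 mm above it. I'll press about 1.5 mm further, hold, and hand in.

>>> apply_moves --plan '[0,0,-0.03,0,0,0,0,0,0,0,0,0,0,0,0,0,0,0,0,0,0,0,0,0]'

```text
time_s: 14.22
position: [0.5281, 0.2572, 0.1311]
tcp_rot: [[0.949, 0.315, 0.005], [0.315, -0.949, 0.001], [0.005, 0.001, -1.0]]
force: [0.1, -1.2, 11.2]
opening: 0.273
grasp_force: 30.0
```

```bash
python3 -c "
from rig import bot
s=bot.read_state(); print(s['time_s'],s['position'],s['force'],s['grasp_force'])
print(bot.hand_in())"
```

```text
14.225 [0.52813061 0.25724196 0.13109794] [ 0.05055894 -1.24656644 11.2230143 ] 30.005072057247162
the job is handed in; nothing more can be done
None
```

I dipped the flask's nozzle in the pot, seated it in the orange ring, pressed the ring about flush with the sleeve's rim, and handed in at 14.2 s still holding it there (about 11 N upward on the tool); no verdict came back.

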